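Kit out the front hub and the oil change

TASK

Make up two kits: for the front hub, lay out the three-bay tray in the order the parts go on the axle, one to a bay, starting from the end with the wire handle: the large bearing, then the small bearing, then the castle nut, each lying flat on the bottom of its bay. For the oil change, stand the oil filter and the drain plug upright in the round steel dish. Put the parts down rather than drop them, leave the plain nut where it lies in the stock, and do not disturb the spray can or the bottle.

Things in the scene. Friction and masses are not known exactly. Their poses are not given: they have to be found in the camera images.
- bearing_large: the larger of two steel tapered roller bearings, lying flat on the bench: a disc 62 mm in diameter and 17 mm high (outer ring 15 mm high), rollers between the rings, bore closed by a grey plastic transit plug, so take it across its outer ring; about 0.23 kg. Origin: centre of the underside; z up, turn about z is of no account
- bearing_small: the smaller of the two tapered roller bearings, lying flat on the bench: 47 mm in diameter and 15 mm high (outer ring 13 mm high), bore closed by a plastic plug; about 0.12 kg. Origin: centre of the underside; z up
- castle_nut: steel castle nut lying flat, crown up: hexagon 36 mm across flats and 19 mm high, on it a slotted round crown 34 mm in diameter, 27 mm high in all; about 0.13 kg. Origin: centre of the underside; z up; two flats face its +y and -y, the others every 60 degrees
- plain_nut: plain hexagon nut of dark steel, not wanted for either kit: 30 mm across flats, 16 mm high, flat top without a crown. Origin: centre of the underside; two flats face its +y and -y
- drain_plug: oil drain plug standing on its head, thread up, 29 mm high: hexagon head 22 mm across flats from 0 to 10 mm, flange 28 mm in diameter from 10 to 13 mm, threaded shank 18 mm in diameter from 13 to 29 mm with a 1.5 mm copper washer at its foot; about 0.06 kg. Origin: centre of the underside; z up
- oil_filter: white spin-on oil filter standing dome up: a can 65 mm in diameter up to 52 mm, then a fluted crown 60 mm in diameter, 70 mm high in all; about 0.26 kg. Origin: centre of the underside; z up
- hub_tray: shallow aluminium tray fixed to the bench, 112 mm (its x) by 270 mm (its y), with three bays in a row along y, each 106 mm by 86 mm inside; floor 3 mm thick, outer walls and dividers 3 mm thick with their tops 12 mm above the bench. Origin: centre of the underside; bay centres at y = +89, 0 and -89 mm; a dark wire loop handle sticks out 38 mm at the +y end
- dish: round stainless steel parts dish fixed to the bench, 168 mm over its rim and 24 mm high, sides sloping out from a flat inner floor about 134 mm in diameter that lies 3 mm above the bench. Origin: centre of the underside
- spray_can: grey aerosol can standing at the right edge of the work, 53 mm in diameter and 190 mm high; to be left alone. Origin: centre of the underside
- bottle: black plastic bottle standing at the left edge of the work, 70 mm in diameter and 220 mm high; to be left alone. Origin: centre of the underside
Not all that is in view belongs to the job. Of the things like the oil_filter, leave any that is pink or yellow; of the rest the smaller one is meant.

How it is judged:
By the outcome, as a careful person would: the job done as asked, in the order asked, and still so for the second after the job is handed in, with the robot touching nothing.
It also fails if it takes over 99 s, if anything falls off the work surface, if the arm or the gripper's body presses on something with over 40 N, if the wrist force passes 120 N, or if a joint passes its speed limit or range.

ROBOT

A 6-joint arm with a two-finger parallel gripper is mounted at the origin on the work surface. World frame = base frame: x ahead of the robot, y to its left, z up, the work surface at z = 0. Lengths are in mm, angles in rad, forces in N, time in s.
With the tool pointing down it reaches from about 300 to 775 mm from the base axis. Payload 14.6 kg.
Tool frame: the origin (TCP) lies midway between the tips of the shut fingers; the grasp point (between the pads) lies 19 mm behind it (grip_depth is the distance from the TCP to the grasp point, in mm); z points along the fingers, y is the direction in which the jaws open and shut (so a half turn about z gives the same grasp; the last joint's range is limited). The gripper opens to 94 mm and grips with 3 to 60 N. Pads are 16 mm wide; open, the fingers measure 119 mm over their backs; the gripper's body (75 mm by 177 mm) begins 78 mm behind the grasp point.
Start: joints at [-1.295, 0.3, 1.521, -0, 1.321, -0.067], TCP at [184.862, -517.992, 205.446] pointing down, gripper open.
Joint ranges: [-3.03, 3.03], [-0.79, 2.21], [0.23, 2.52], [-1.04, 4.18], [0, 3.07], [-2.55, 2.55]. Speed limits (rad/s): [2.22, 2.22, 2.57, 3.14, 3.14, 3.14].

INTERFACE

Orientations are given as [roll, pitch, yaw] about the fixed x, y, z axes, in that order (R = Rz(yaw) Ry(pitch) Rx(roll)).
In Python, from cell import read_state, camera, camera_info, sign_off, grip_depth gives the robot as it stands.
- The arm moves only by the tool drive_tool, never from a script. Its argument "motion" is one flat list of numbers, 4 for each row, row after row: the shift along the tool's x, y, z in mm, then the turn about the tool's z in rad. A call has 1 to 8 rows; each row shifts and turns the pose as measured when the row begins, along the tool's axes as they then stand; what a row does not reach is not made up. A row lasts 1/12 s, in which the tool goes at most 41.7 mm and 7.16 degrees, less where a joint would pass 70% of its speed; a pose out of reach is approached as far as the arm can. A call is refused whole if a number of a shift passes 41.7 or a number of a turn 0.125, either way. A call with a gripper value outside its range is refused whole. "jaw" is the closure, from 0 (fully open) to 1 (shut), set as the call begins (left out, the last holds). The fingers move at their own pace and stop on an object; "grip_force" is the grip in N (left out, the last holds). Time passes only in rows, so rows that do not move let the fingers close. It gives the time, the measured TCP pose, the force and the opening at its end, in the units of the state.
- read_state(): the state, without advancing time (a new reading comes with each control period).
- camera(name): name is "scene" or "top" or "wrist"; returns the picture (480x640x3 uint8, red, green, blue); there is no depth.
- camera_info(name): a dict with "fovy" (degrees; the focal length in pixels is half the picture's height over the tangent of half this angle, whatever the lens; pixels are square), "cx", "cy" (the principal point, pixels), "camera_from_world" (4x4, takes a point from world to camera coordinates). Camera axes: x right, y up, looking along -z (the intrinsics and any distortion apply to the point x, -y, -z); pixel columns grow to the right and rows downward; lengths in mm; the calibration is good to about 2 mm. A picture is of the moment at which its call begins: read the wrist's pose just before it. camera_info takes no time and is no camera call; for the wrist camera it gives the pose at the moment of the call.
- sign_off(): hands the job in, once; it reports no verdict.
The state is a dict: "clock": time; "joints": joint angles; "qd": joint speeds; "effort": joint torques, N m; "eef_pos": TCP position; "eef_rot": TCP orientation; "wrist_force": force on the tool from outside, world axes, zero at the start; "moment": the same for the moment, N m; "finger_gap": finger opening in mm.
Only numpy, scipy, OpenCV 4.12 (cv2) and the standard library are available. Lean on these libraries where they do the work, as an engineer would, in place of code of your own. Each camera call takes 0.05 s, during which the arm holds its last target. There are 200 camera calls.

## Working session

There is one attempt and no reset: what is moved stays moved. The work goes in short steps, Python scripts to look and compute and a tool call to move; the robot and the scene stay as the last step left them, time stands still between calls to the robot, and variables do not carry over. Pictures are saved under pics/ and viewed, on a budget of 14 in all, crops included, one or two more only if the job needs it, and the job is handed in when it is done.

Besides the shell and the picture viewer there is one more tool, called after "Emit:" by a JSON object that holds its "name" and its "arguments", one argument or row to a line. drive_tool: Moves the arm, as the interface text tells. Its arguments: {"type":"object","properties":{"motion":{"type":"array","items":{"type":"number"}},"jaw":{"type":"number"},"grip_force":{"type":"number"}},"required":["motion"]}

```bash
mkdir -p pics
cat > h.py <<'E'
import numpy as np,cv2,json
from cell import *
E
python3 - <<'E'
from h import *
for n in ("top","scene"):
    im=camera(n); cv2.imwrite(f"pics/{n}0.png",im[:,:,::-1]); i=camera_info(n); print(n,{k:(np.round(v,4).tolist() if k=="camera_from_world" else v) for k,v in i.items()})
print(camera_info("wrist")); print(read_state())
E
```

```text
top {'fovy': 57.00254866001279, 'cx': 325.25895402463794, 'cy': 243.43157934373028, 'camera_from_world': [[0.0287, -0.9996, 0.0015, -21.1654], [0.9906, 0.0286, 0.1336, -455.4686], [-0.1336, -0.0024, 0.991, -1145.2167], [0.0, 0.0, 0.0, 1.0]]}
scene {'fovy': 48.14934603681467, 'cx': 317.15635343813483, 'cy': 238.1294709876445, 'camera_from_world': [[-0.114, 0.9934, -0.0142, 64.0545], [-0.7935, -0.0824, 0.6029, 329.5584], [0.5977, 0.08, 0.7977, -1530.3737], [0.0, 0.0, 0.0, 1.0]]}
{'fovy': 58.83646730876469, 'cx': 317.8162034773871, 'cy': 243.69595596315122, 'camera_from_world': array([[ 3.37012613e-01, -9.41499758e-01, -8.39166064e-04,
        -5.48570759e+02],
       [ 9.16292462e-01,  3.28194194e-01, -2.29557607e-01,
         2.45022847e+01],
       [ 2.16403841e-01,  7.65948874e-02,  9.73294714e-01,
        -3.89479206e+02],
       [ 0.00000000e+00,  0.00000000e+00,  0.00000000e+00,
         1.00000000e+00]])}
{'clock': 0.1, 'joints': array([-1.29457554e+00,  3.00437934e-01,  1.52149242e+00, -5.34500081e-06,
        1.32069783e+00, -6.65790416e-02]), 'qd': array([ 0.00022542, -0.00070382, -0.00227254,  0.00090417,  0.00153343,
       -0.00101227]), 'effort': array([ 5.12669612e-04, -5.32643187e+01, -3.53284550e+01,  7.08756829e-02,
        2.34775501e-02, -4.04637638e-05]), 'eef_pos': array([ 184.81424467, -517.78026519,  204.94202518]), 'eef_rot': array([-3.14055907e+00, -6.37282427e-05,  3.42801122e-01]), 'wrist_force': array([-0.68966967, -0.36556388, -0.77679677]), 'moment': array([-0.02231756, -0.00823866,  0.03758056]), 'finger_gap': 94.18764093783}
```

View pics/top0.png

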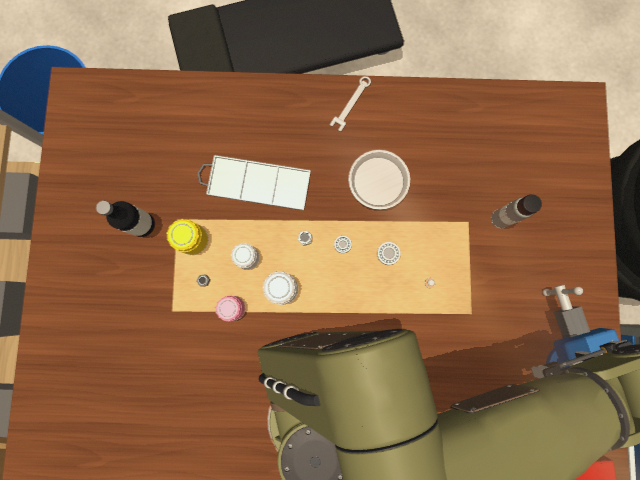

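View pics/scene0.png

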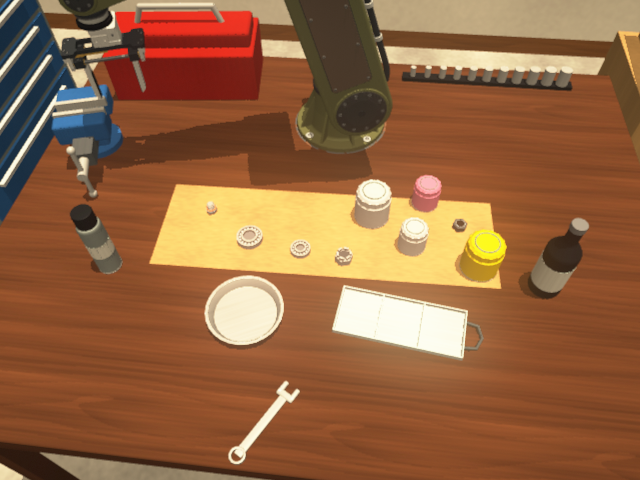

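The top view shows these pixel positions:
- **Tray:** (258,182), with its handle on the left (+y).
- **Dish:** (379,180).
- **Hub parts:** large bearing (389,253), small bearing (343,244) and castle nut (305,238).
- **Oil change parts:** drain plug (430,283) and small white filter (245,257).
- **Leave alone:** big white filter (280,288), pink (230,309) and yellow (185,236) filters, plain nut (203,281).

Next I'll turn these into positions.

```bash
cat >> h.py <<'E'
def ray(info,u,v,z):
    f=240/np.tan(np.radians(info["fovy"]/2)); T=np.array(info["camera_from_world"])
    d=np.array([(u-info["cx"])/f,-(v-info["cy"])/f,-1]); R=T[:3,:3]; o=-R.T@T[:3,3]; w=R.T@d
    return o+w*(z-o[2])/w[2]
def blobs(mask,amin):
    c,_=cv2.findContours(mask,cv2.RETR_EXTERNAL,cv2.CHAIN_APPROX_NONE)
    return [k for k in c if cv2.contourArea(k)>amin]
E
python3 - <<'E'
from h import *
im=cv2.imread("pics/top0.png"); i=camera_info("top")
hsv=cv2.cvtColor(im,cv2.COLOR_BGR2HSV)
m=((hsv[:,:,1]<90)&(hsv[:,:,2]>60)).astype(np.uint8)*255
m=cv2.morphologyEx(m,cv2.MORPH_CLOSE,np.ones((3,3)))
m[:140]=0;m[325:]=0
for k in blobs(m,25):
    (u,v),r=cv2.minEnclosingCircle(k); R=cv2.minAreaRect(k)
    if 160<u<480: print(np.round([u,v,r]),[np.round(x,1) for x in R], [np.round(ray(i,*R[0],z)[:2]) for z in (8,15,60)])
    if cv2.contourArea(k)>3000: print("box",[np.round(ray(i,*p,12)[:2]).tolist() for p in cv2.boxPoints(R)])
E
```

```text
[227. 308.  12.] [array([227.2, 308.9]), array([22.5, 23.2]), np.float64(80.5)] [array([276., 247.]), array([276., 246.]), array([277., 236.])]
[430. 283.   5.] [array([429.4, 282.8]), array([6.3, 8.9]), np.float64(63.4)] [array([ 361., -290.]), array([ 360., -288.]), array([ 358., -278.])]
[203. 280.   6.] [array([203., 280.]), array([10., 12.]), np.float64(90.0)] [array([351., 317.]), array([350., 315.]), array([348., 302.])]
[280. 288.  18.] [array([279.8, 287.6]), array([34.8, 32.9]), np.float64(18.4)] [array([336., 110.]), array([336., 109.]), array([335., 105.])]
[245. 256.  15.] [array([244.5, 256. ]), array([27.6, 24.7]), np.float64(45.0)] [array([418., 209.]), array([418., 208.]), array([413., 199.])]
[388. 253.  12.] [array([388.5, 253. ]), array([22., 23.]), np.float64(90.0)] [array([ 438., -180.]), array([ 437., -179.]), array([ 432., -172.])]
[342. 244.   9.] [array([342.5, 244. ]), array([16., 17.]), np.float64(90.0)] [array([459., -55.]), array([458., -54.]), array([452., -53.])]
[304. 237.   7.] [array([304.3, 237.3]), array([14.8, 12.7]), np.float64(45.0)] [array([474.,  50.]), array([473.,  49.]), array([467.,  47.])]
[254. 180.  57.] [array([252.6, 181.3]), array([110.8,  40.9]), np.float64(9.0)] [array([626., 198.]), array([624., 196.]), array([612., 189.])]
box [[588.0, 354.0], [704.0, 344.0], [663.0, 39.0], [548.0, 52.0]]
[379. 179.  31.] [array([378.5, 179.5]), array([59., 61.]), np.float64(90.0)] [array([ 642., -150.]), array([ 640., -149.]), array([ 627., -144.])]
```

Emit:
{"name": "drive_tool", "arguments": {
  "motion": [30,-20,6,0,30,-20,6,0,30,-20,6,0,30,-20,6,0,30,-20,6,0,30,-20,6,0,30,-20,6,0,30,-20,6,0],
  "jaw": 0
}}

```text
clock: 0.77
eef_pos: [359.2, -280.3, 153.4]
eef_rot: [-3.139, 0.001, 0.333]
wrist_force: [0.0, -0.1, 1.1]
finger_gap: 94.1
```

Emit:
{"name": "drive_tool", "arguments": {
  "motion": [0,0,0,-0.12,0,0,0,-0.12,0,0,0,-0.12,0,0,0,-0.12,0,0,0,-0.12,0,0,0,-0.12,0,0,0,-0.12,0,0,0,-0.12]
}}

```text
clock: 1.43
eef_pos: [362.1, -271.9, 150.3]
eef_rot: [-3.134, -0.005, 1.325]
wrist_force: [-0.3, 0.2, 0.1]
finger_gap: 94.0
```

```bash
cat >> h.py <<'E'
def go(x,y,z,yaw=None):
    s=read_state(); p=s["eef_pos"]; a=s["eef_rot"][2]; d=np.array([x,y,z])-p
    t=[d[0]*np.cos(a)+d[1]*np.sin(a), d[0]*np.sin(a)-d[1]*np.cos(a), -d[2]]
    n=np.linalg.norm(t)
    print("tool shift",np.round(t,1),"norm",round(n,1),"turn",None if yaw is None else round(a-yaw,3))
def st():
    s=read_state(); print(round(s["clock"],2),np.round(s["eef_pos"],1),np.round(s["eef_rot"],3),np.round(s["wrist_force"],1),round(s["finger_gap"],1),np.round(s["joints"],2))
def snap(name,f):
    i=camera_info(name); im=camera(name)[:,:,::-1].copy(); cv2.imwrite(f"pics/{f}.png",im); json.dump({k:np.array(v).tolist() for k,v in i.items()},open(f"pics/{f}.json","w")); return i,im
def proj(info,P):
    f=240/np.tan(np.radians(info["fovy"]/2)); T=np.array(info["camera_from_world"]); c=T[:3,:3]@np.array(P,float)+T[:3,3]
    return info["cx"]+f*c[0]/-c[2], info["cy"]-f*c[1]/-c[2]
E
python3 - <<'E'
from h import *
st(); i,im=snap("wrist","w1"); print(proj(i,(360,-288,29)),proj(i,(437,-179,15)))
snap("top","t1")
E
```

```text
1.43 [ 362.1 -271.9  150.3] [-3.134 -0.005  1.325] [-0.3  0.2  0.1] 94.0 [-0.73  0.15  1.84  0.    1.16 -0.48]
(np.float64(322.42091568109475), np.float64(260.81075328668777)) (np.float64(392.0422878696549), np.float64(83.5478772317895))
```

View pics/w1.png

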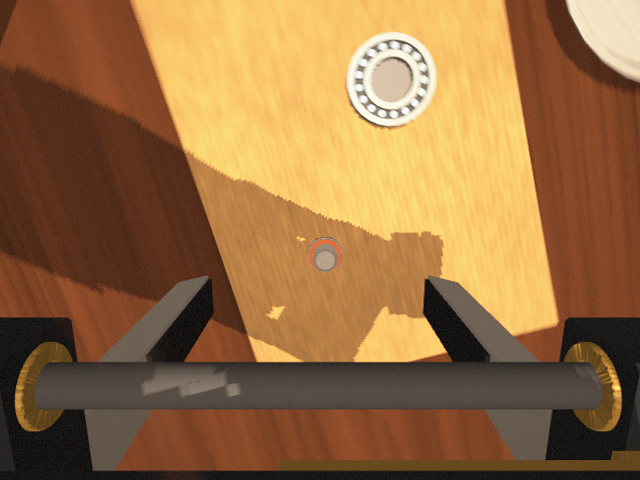

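The wrist view shows the plug top at (325,261) and the large bearing at (392,80), both within a few pixels of the prediction. I'll refine the plug, bearing, tray and dish positions and work out the plug approach.

Run:
```python
from h import *
i=json.load(open("pics/w1.json"))
p=ray(i,325,261,29); print("plug",p,"L",ray(i,391.5,80,15))
go(p[0],p[1],17,1.43)
im=cv2.imread("pics/t1.png"); t=camera_info("top")
hsv=cv2.cvtColor(im,cv2.COLOR_BGR2HSV)
m=((hsv[:,:,1]<90)&(hsv[:,:,2]>60)).astype(np.uint8)*255
m[:140]=0;m[215:]=0
m=cv2.morphologyEx(m,cv2.MORPH_CLOSE,np.ones((5,5)));m=cv2.morphologyEx(m,cv2.MORPH_OPEN,np.ones((9,9)))
for k in blobs(m,1500):
    R=cv2.minAreaRect(k); E=cv2.fitEllipse(k); print(R,E,ray(t,*R[0],12),ray(t,*E[0],24))
    print([np.round(ray(t,*q,12)[:2]).tolist() for q in cv2.boxPoints(R)])
    ap=cv2.approxPolyDP(k,6,True)[:,0]; print([np.round(ray(t,*q,12)[:2]).tolist() for q in ap] if len(ap)<7 else '')
```

```text
plug [ 361.79883531 -288.59266884   29.        ] L [ 437.11070734 -176.62168694   15.        ]
tool shift [-16.2   3.8 133.3] norm 134.3 turn -0.108
((257.74786376953125, 182.0848846435547), (99.94761657714844, 40.87236022949219), 9.039482116699219) ((258.1238708496094, 182.15280151367188), (44.858489990234375, 123.23912048339844), 98.59104919433594) [623.38882957 182.71047805  12.        ] [619.93886732 179.71501369  24.        ]
[[584.0, 325.0], [700.0, 315.0], [663.0, 39.0], [548.0, 53.0]]
[[691.0, 310.0], [586.0, 320.0], [557.0, 53.0], [662.0, 43.0]]
((379.0, 179.0), (58.0, 60.0), 90.0) ((378.9647521972656, 179.1399688720703), (58.735904693603516, 61.03190231323242), 98.18180084228516) [ 641.85764787 -150.95825145   12.        ] [ 637.9847924  -149.44668889   24.        ]
[[722.0, -66.0], [727.0, -233.0], [563.0, -234.0], [558.0, -70.0]]
```

Emit:
{"name": "drive_tool", "arguments": {
  "motion": [-8,2,0,-0.108,-8,2,0,0,0,0,30,0,0,0,30,0,0,0,30,0,0,0,10,0,0,0,0,0],
  "jaw": 0.4
}}

```text
clock: 2.12
eef_pos: [363.2, -290.7, 47.2]
eef_rot: [-3.138, -0.004, 1.386]
wrist_force: [0.2, -0.4, 0.1]
finger_gap: 57.1
```

Run:
```python
from h import *
st(); i,im=snap("wrist","w2"); print(proj(i,(361.8,-288.6,29)))
go(361.8,-288.6,16,1.43)
```

```text
2.12 [ 363.2 -290.7   47.2] [-3.138 -0.004  1.386] [ 0.2 -0.4  0.1] 57.1 [-0.75  0.33  1.9   0.    0.92 -0.57]
(np.float64(315.51431609756554), np.float64(281.14851761596543))
tool shift [ 1.9 -1.9 31.9] norm 32.0 turn -0.043
```

View pics/w2.png

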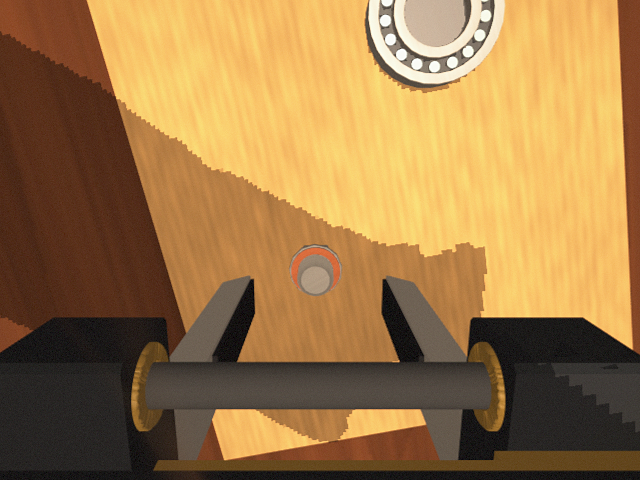

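The plug top is at (315,281), exactly as predicted and centred between the fingers. I'll go down and grip.

Emit:
{"name": "drive_tool", "arguments": {
  "motion": [2,-2,16,-0.04,0,0,16,0,0,0,0,0]
}}

```text
clock: 2.42
eef_pos: [363.0, -290.1, 18.0]
eef_rot: [3.141, -0.001, 1.417]
wrist_force: [-0.0, 0.1, -0.5]
finger_gap: 56.4
```

Emit:
{"name": "drive_tool", "arguments": {
  "motion": [0,0,0,0,0,0,0,0,0,0,0,0,0,0,0,0,0,0,0,0,0,0,0,0],
  "jaw": 1,
  "grip_force": 15
}}

```text
clock: 2.92
eef_pos: [365.1, -292.2, 23.6]
eef_rot: [3.136, 0.003, 1.409]
wrist_force: [-1.3, 0.2, 0.4]
finger_gap: 19.8
```

Emit:
{"name": "drive_tool", "arguments": {
  "motion": [0,0,-15,0,0,0,-25,0,0,0,-25,0,0,0,0,0]
}}

```text
clock: 3.25
eef_pos: [364.1, -291.4, 90.7]
eef_rot: [3.138, 0.001, 1.409]
wrist_force: [-0.3, -0.5, -0.8]
finger_gap: 16.5
```

Run:
```python
from h import *
st(); go(638,-192,75,1.46)
```

```text
3.25 [ 364.1 -291.4   90.7] [3.138e+00 1.000e-03 1.409e+00] [-0.3 -0.5 -0.8] 16.5 [-0.75  0.25  1.88  0.    1.01 -0.59]
tool shift [142.3 254.2  15.7] norm 291.8 turn -0.051
```

Run:
```python
from h import *
snap("wrist","w3")
```

```text
(no output)
```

View pics/w3.png

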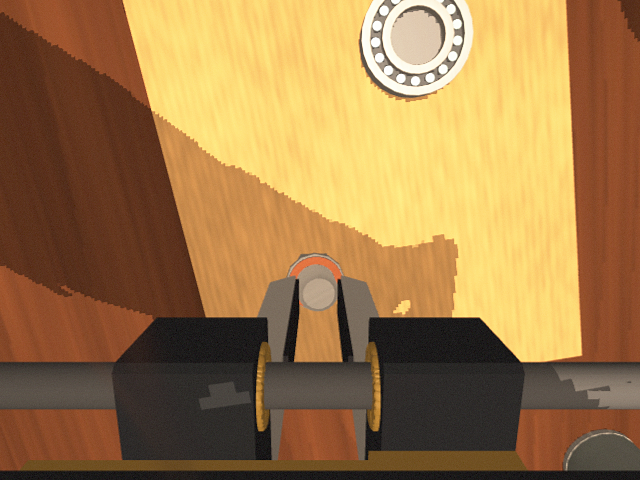

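The plug is held, with its top at (318,292). I'll carry it to the dish.

Emit:
{"name": "drive_tool", "arguments": {
  "motion": [18,32,0,0,18,32,0,0,18,32,0,0,18,32,0,0,18,32,0,0,18,32,0,0,18,32,0,0,14,28,0,-0.05]
}}

```text
clock: 3.97
eef_pos: [640.0, -189.9, 80.6]
eef_rot: [-3.136, -0.002, 1.449]
wrist_force: [-0.2, -0.9, -0.1]
finger_gap: 16.7
```

Run:
```python
from h import *
st(); go(638,-192,28,1.46)
i,im=snap("wrist","w4"); print(proj(i,(638,-149.5,24)))
```

```text
3.97 [ 640.  -189.9   80.6] [-3.136e+00 -2.000e-03  1.449e+00] [-0.2 -0.9 -0.1] 16.7 [-0.34  0.68  1.26  0.    1.21 -0.22]
tool shift [-2.3 -1.7 52.6] norm 52.7 turn -0.011
(np.float64(306.9443598711158), np.float64(193.80522552467121))
```

View pics/w4.png

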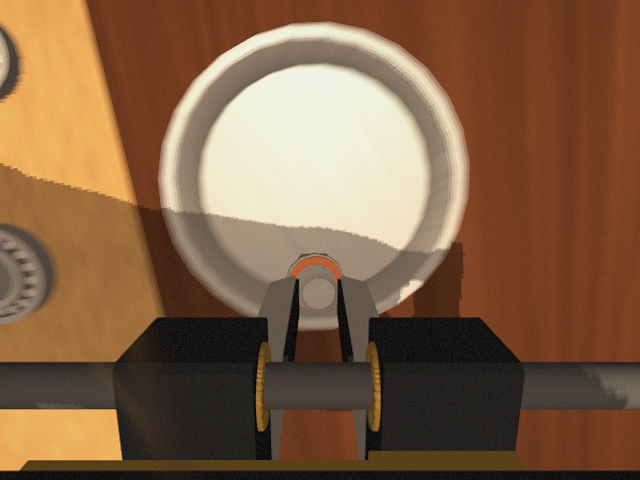

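Run:
```python
from h import *
i=json.load(open("pics/w4.json"))
print(ray(i,314,176,24),ray(i,315,181,3), ray(i,160,176,24)-ray(i,468,176,24),ray(i,314,22,24)-ray(i,314,330,24))
print("L",ray(i,-30,64,15), "plug",ray(i,318,293,85))
```

```text
[ 643.08078011 -140.26892785   24.        ] [ 642.81364779 -144.75973837    3.        ] [-167.9127251    20.29699692    0.        ] [ 20.64922927 167.31701066   0.        ]
L [465.56989317 -59.07861453  15.        ] plug [ 640.09389092 -186.11044005   85.        ]
```

Emit:
{"name": "drive_tool", "arguments": {
  "motion": [3,2.5,15,0,0,0,15,0,0,0,12,0,0,0,5,0]
}}

```text
clock: 4.35
eef_pos: [647.5, -182.4, 26.0]
eef_rot: [-3.133, -0.003, 1.462]
wrist_force: [-10.6, 0.5, 25.2]
finger_gap: 17.4
```

Emit:
{"name": "drive_tool", "arguments": {
  "motion": [0,0,2,0,0,0,2,0]
}}

```text
clock: 4.52
eef_pos: [646.3, -182.9, 23.1]
eef_rot: [-3.13, -0.003, 1.462]
wrist_force: [-10.3, 2.7, 24.1]
finger_gap: 17.7
```

Emit:
{"name": "drive_tool", "arguments": {
  "motion": [0,0,2,0]
}}

```text
clock: 4.6
eef_pos: [646.1, -183.2, 22.8]
eef_rot: [-3.13, -0.003, 1.461]
wrist_force: [-9.5, 6.5, 24.0]
finger_gap: 17.1
```

Emit:
{"name": "drive_tool", "arguments": {
  "motion": [0,0,-1.5,0]
}}

```text
clock: 4.68
eef_pos: [645.7, -183.5, 24.5]
eef_rot: [-3.13, -0.003, 1.461]
wrist_force: [0.4, -0.8, -0.4]
finger_gap: 17.3
```

Emit:
{"name": "drive_tool", "arguments": {
  "motion": [0,0,0,0,0,0,0,0,0,0,0,0],
  "jaw": 0.6
}}

```text
clock: 4.93
eef_pos: [645.0, -184.2, 24.2]
eef_rot: [-3.13, -0.003, 1.459]
wrist_force: [-0.2, -0.2, 0.1]
finger_gap: 33.8
```

Emit:
{"name": "drive_tool", "arguments": {
  "motion": [0,0,-20,0,0,0,-30,0,0,0,-30,0,0,0,-30,0,0,0,-10,0]
}}

```text
clock: 5.35
eef_pos: [643.7, -184.5, 141.8]
eef_rot: [-3.119, -0.005, 1.458]
wrist_force: [-0.3, -0.4, 0.4]
finger_gap: 37.9
```

Run:
```python
from h import *
st(); i,im=snap("wrist","w5"); print(proj(i,(643,-183,32)))
```

```text
5.35 [ 643.7 -184.5  141.8] [-3.119 -0.005  1.458] [-0.3 -0.4  0.4] 37.9 [-0.33  0.63  1.19 -0.    1.34 -0.22]
(np.float64(320.7940072658877), np.float64(240.9728951219875))
```

View pics/w5.png

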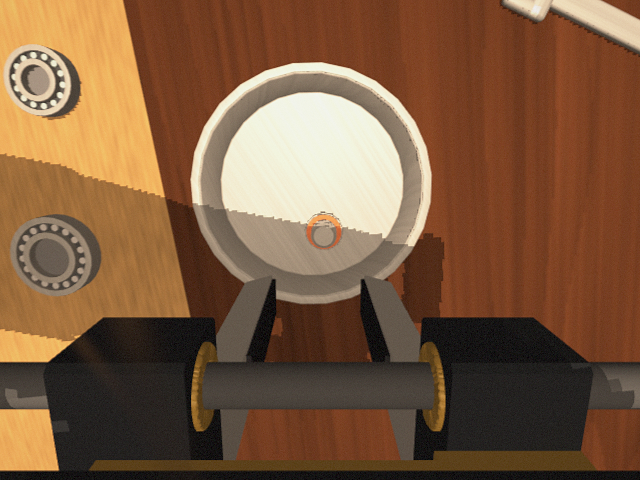

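Plug stands upright in the dish with its top at (323,232). The bearings show at (42,80) for the small one and (56,255) for the large one.

Run:
```python
from h import *
i=json.load(open("pics/w5.json"))
print("plug",ray(i,323,236,32),"dish",ray(i,311,182,24),ray(i,312,184,3))
print("S",ray(i,39,79,14)); L=ray(i,53,253,15); print("L",L)
go(437,-177,120,1.46)
```

```text
plug [ 644.91238253 -179.64307844   32.        ] dish [ 640.51074772 -142.34020181   24.        ] [ 640.0763256  -145.52794787    3.        ]
S [461.34279226 -52.43483129  14.        ]
L [ 440.5438781  -174.57807305   15.        ]
tool shift [ -15.7 -206.4   22. ] norm 208.2 turn -0.002
```

Emit:
{"name": "drive_tool", "arguments": {
  "motion": [-3,-34,0,0,-3,-34,0,0,-3,-34,5,0,-3,-34,10,0,-3,-34,20,0,0,-34,20,0,0,0,20,0,0,0,0,0],
  "jaw": 0
}}

```text
clock: 6.07
eef_pos: [423.1, -172.2, 56.0]
eef_rot: [-3.107, -0.009, 1.459]
wrist_force: [0.6, 1.4, -0.0]
finger_gap: 87.4
```

Run:
```python
from h import *
st(); i,im=snap("wrist","w6"); print(proj(i,(438,-176,15)))
g=cv2.medianBlur(cv2.cvtColor(im,cv2.COLOR_BGR2GRAY),5)
s=cv2.cvtColor(im,cv2.COLOR_BGR2HSV)[:,:,1]
m=cv2.morphologyEx((s<70).astype(np.uint8)*255,cv2.MORPH_CLOSE,np.ones((9,9))); m[310:]=0
for k in blobs(m,1500):
    if len(k)>5:
        E=cv2.fitEllipse(k); print(E,ray(i,*E[0],15),cv2.contourArea(k))
```

```text
6.07 [ 423.1 -172.2   56. ] [-3.107 -0.009  1.459] [ 0.6  1.4 -0. ] 87.4 [-0.46  0.31  1.9  -0.    0.97 -0.35]
(np.float64(349.52094855628536), np.float64(275.68221713673773))
((349.8094787597656, 268.1607360839844), (95.54998779296875, 115.81793212890625), 90.99246215820312) [ 438.55226022 -171.81675158   15.        ] 8443.5
((615.97509765625, 200.24249267578125), (57.11265182495117, 249.09439086914062), 1.2036058902740479) [ 576.10452515 -149.7591587    15.        ] 9190.0
((368.05364990234375, 34.445228576660156), (84.45590209960938, 101.5755844116211), 83.36164855957031) [458.10939279 -57.40627626  15.        ] 6347.5
```

View pics/w6.png

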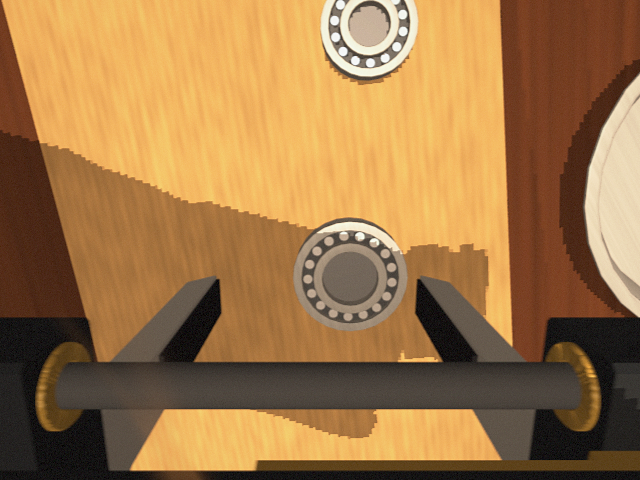

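Large bearing is at (350,274) and small at (369,22), both as predicted. The tool has tilted about 2°, so the helper now uses the full rotation.

```bash
cat >> h.py <<'E'
from scipy.spatial.transform import Rotation as Ro
def go(x,y,z,yaw=None):
    s=read_state(); R=Ro.from_euler("xyz",s["eef_rot"]); t=R.inv().apply(np.array([x,y,z])-s["eef_pos"])
    print("tool shift",np.round(t,1),"norm",round(np.linalg.norm(t),1),"turn",None if yaw is None else round(s["eef_rot"][2]-yaw,3))
E
python3 - <<'E'
from h import *
go(438,-175.5,25,1.46)
go(438,-175.5,5,1.46)
i=json.load(open("pics/w6.json")); print("S",ray(i,369,24,14))
E
```

```text
tool shift [-1.8 15.5 31.8] norm 35.5 turn -0.001
tool shift [-1.9 16.2 51.8] norm 54.3 turn -0.001
S [459.04623794 -52.65121948  14.        ]
```

Emit:
{"name": "drive_tool", "arguments": {
  "motion": [-1,8,10,0,-1,8,10,0,0,0,8,0,0,0,0,0]
}}

```text
clock: 6.45
eef_pos: [441.8, -176.6, 29.1]
eef_rot: [-3.11, -0.008, 1.459]
wrist_force: [-0.0, 0.4, -0.4]
finger_gap: 93.9
```

Run:
```python
from h import *
st();go(438,-175.5,5,1.46)
```

```text
6.45 [ 441.8 -176.6   29.1] [-3.11  -0.008  1.459] [-0.   0.4 -0.4] 93.9 [-0.46  0.39  1.86 -0.    0.92 -0.34]
tool shift [ 0.5 -3.1 24.2] norm 24.4 turn -0.001
```

Emit:
{"name": "drive_tool", "arguments": {
  "motion": [0,-3,10,0,0,0,10,0,0,0,4,0]
}}

```text
clock: 6.7
eef_pos: [439.7, -176.4, 5.9]
eef_rot: [-3.112, -0.007, 1.46]
wrist_force: [-0.3, 0.1, 0.0]
finger_gap: 94.1
```

Emit:
{"name": "drive_tool", "arguments": {
  "motion": [0,0,0,0]
}}

```text
clock: 6.78
eef_pos: [439.6, -176.2, 5.4]
eef_rot: [-3.111, -0.008, 1.46]
wrist_force: [-1.1, 0.3, 0.1]
finger_gap: 94.2
```

Emit:
{"name": "drive_tool", "arguments": {
  "motion": [0,0,1,0,0,0,0,0,0,0,0,0,0,0,0,0],
  "jaw": 1,
  "grip_force": 25
}}

```text
clock: 7.12
eef_pos: [440.3, -176.5, 5.5]
eef_rot: [-3.112, -0.007, 1.461]
wrist_force: [-0.2, -0.1, 0.9]
finger_gap: 70.6
```

Emit:
{"name": "drive_tool", "arguments": {
  "motion": [0,0,0,0,0,0,0,0]
}}

```text
clock: 7.28
eef_pos: [440.4, -176.5, 5.9]
eef_rot: [-3.113, -0.007, 1.461]
wrist_force: [0.3, 0.2, -2.6]
finger_gap: 60.9
```

Emit:
{"name": "drive_tool", "arguments": {
  "motion": [0,0,-10,0,0,0,-20,0,0,0,-20,0,0,0,0,0]
}}

```text
clock: 7.62
eef_pos: [441.0, -176.7, 58.4]
eef_rot: [-3.11, -0.008, 1.46]
wrist_force: [-0.1, -0.6, -1.7]
finger_gap: 61.3
```

Run:
```python
from h import *
st();go(633.6,270.5,60,1.463)
```

```text
7.62 [ 441.  -176.7   58.4] [-3.11  -0.008  1.46 ] [-0.1 -0.6 -1.7] 61.3 [-0.46  0.34  1.85 -0.    0.99 -0.34]
tool shift [465.6 142.2  -2.3] norm 486.9 turn -0.003
```

Emit:
{"name": "drive_tool", "arguments": {
  "motion": [33,10,-3,0,33,10,-3,0,33,10,-3,0,33,10,-3,0,33,10,-3,0,33,10,-3,0,33,10,0,0,33,10,0,0]
}}

```text
clock: 8.28
eef_pos: [552.5, 82.3, 75.3]
eef_rot: [-3.111, -0.007, 1.45]
wrist_force: [-0.5, 0.2, -1.8]
finger_gap: 61.4
```

Emit:
{"name": "drive_tool", "arguments": {
  "motion": [33,10,0,0,33,10,0,0,33,10,0,0,20,6,0,0,10,3,0,0,0,0,0,0]
}}

```text
clock: 8.78
eef_pos: [607.4, 218.9, 69.7]
eef_rot: [-3.108, -0.006, 1.456]
wrist_force: [-0.2, -0.8, -1.5]
finger_gap: 60.9
```

Run:
```python
from h import *
st();go(633.6,270.5,60,1.463)
i,im=snap("wrist","w7")
for q in (89,0,-89):
  for a,b in ((53,43),(53,-43),(-53,43),(-53,-43)):
    c,s=np.cos(-.108),np.sin(-.108); x,y=a,b+q; P=(624+c*x-s*y,182+s*x+c*y,12); print(q,a,b,np.round(proj(i,P)),end=";")
```

```text
8.78 [607.4 218.9  69.7] [-3.108 -0.006  1.456] [-0.2 -0.8 -1.5] 60.9 [0.28 0.66 1.33 0.02 1.19 0.39]
tool shift [54.2 20.4  9.4] norm 58.7 turn -0.007
89 53 43 [462.  84.];89 53 -43 [452. 245.];89 -53 43 [260.  86.];89 -53 -43 [265. 244.];0 53 43 [451. 250.];0 53 -43 [442. 386.];0 -53 43 [266. 249.];0 -53 -43 [270. 384.];-89 53 43 [442. 390.];-89 53 -43 [434. 507.];-89 -53 43 [270. 388.];-89 -53 -43 [274. 504.];
```

View pics/w7.png

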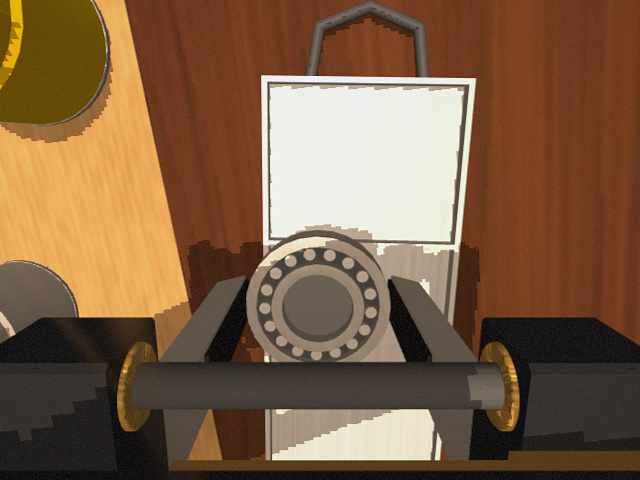

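Bay nearest the handle has inner corners at (269,83), (468,85), (457,242) and (267,240). The held bearing is at (318,303).

Run:
```python
from h import *
i=json.load(open("pics/w7.json"))
C=[ray(i,*q,12) for q in ((269,83),(468,85),(457,242),(267,240))]; print(np.round(C,1)); c=np.mean(C,0); print(c)
print("held",ray(i,318,300,80)); 
go(c[0],c[1],60,1.463)
a=.108
for q in (89,178): print("bay",c[:2]-q*np.array([np.sin(a),np.cos(a)]))
```

```text
[[590.5 319.9  12. ]
 [693.9 306.7  12. ]
 [684.8 223.3  12. ]
 [577.6 235.8  12. ]]
[636.66841296 271.436651    12.        ]
held [607.69199567 221.65893303  80.        ]
tool shift [56.5 23.7  9.1] norm 62.0 turn -0.007
bay [627.07508779 182.95519468]
bay [617.48176263  94.47373837]
```

Emit:
{"name": "drive_tool", "arguments": {
  "motion": [26,11,0,0,26,11,0,-0.007,1,1,10,0,0,0,0,0]
}}

```text
clock: 9.17
eef_pos: [635.1, 264.9, 56.6]
eef_rot: [-3.104, -0.004, 1.46]
wrist_force: [-1.1, -0.9, -2.3]
finger_gap: 61.2
```

Run:
```python
from h import *
st();go(636.5,269,9,1.463)
```

```text
9.17 [635.1 264.9  56.6] [-3.104 -0.004  1.46 ] [-1.1 -0.9 -2.3] 61.2 [0.33 0.76 1.18 0.02 1.23 0.44]
tool shift [ 4.   2.8 47.6] norm 47.8 turn -0.003
```

Emit:
{"name": "drive_tool", "arguments": {
  "motion": [2,1.5,12,0,2,1.5,12,0,0,0,12,0,0,0,5,0]
}}

```text
clock: 9.5
eef_pos: [636.7, 265.2, 12.5]
eef_rot: [-3.104, -0.003, 1.457]
wrist_force: [-0.3, -0.0, -3.0]
finger_gap: 61.2
```

Emit:
{"name": "drive_tool", "arguments": {
  "motion": [0,0,3,0]
}}

```text
clock: 9.58
eef_pos: [636.2, 264.7, 8.4]
eef_rot: [-3.103, -0.003, 1.456]
wrist_force: [-8.9, 1.4, 33.2]
finger_gap: 61.3
```

Emit:
{"name": "drive_tool", "arguments": {
  "motion": [0,0,2,0]
}}

```text
clock: 9.67
eef_pos: [636.3, 264.7, 7.9]
eef_rot: [-3.103, -0.003, 1.456]
wrist_force: [-15.0, -0.9, 36.1]
finger_gap: 60.7
```

Emit:
{"name": "drive_tool", "arguments": {
  "motion": [0,0,-1,0]
}}

```text
clock: 9.75
eef_pos: [636.3, 264.5, 9.4]
eef_rot: [-3.103, -0.004, 1.456]
wrist_force: [0.6, -0.4, -2.7]
finger_gap: 61.5
```

Emit:
{"name": "drive_tool", "arguments": {
  "motion": [0,0,-0.5,0,0,0,0,0,0,0,0,0],
  "jaw": 0.24
}}

```text
clock: 10.0
eef_pos: [637.0, 264.2, 11.2]
eef_rot: [-3.105, -0.005, 1.455]
wrist_force: [0.2, -0.2, -0.4]
finger_gap: 71.0
```

Emit:
{"name": "drive_tool", "arguments": {
  "motion": [0,0,-20,0,0,0,-30,0,0,0,-30,0,0,0,0,0]
}}

```text
clock: 10.33
eef_pos: [639.1, 262.8, 91.9]
eef_rot: [-3.102, -0.003, 1.455]
wrist_force: [0.5, -0.2, 1.0]
finger_gap: 71.4
```

Run:
```python
from h import *
st();go(459.5,-53,90,1.463)
```

```text
10.33 [639.1 262.8  91.9] [-3.102e+00 -3.000e-03  1.455e+00] [ 0.5 -0.2  1. ] 71.4 [0.33 0.74 1.14 0.02 1.3  0.44]
tool shift [-334.5 -141.7    6.6] norm 363.3 turn -0.008
```

Emit:
{"name": "drive_tool", "arguments": {
  "motion": [-32,-13.5,0,0,-32,-13.5,0,0,-32,-13.5,0,0,-32,-13.5,0,0,-32,-13.5,0,0,-32,-13.5,0,0,-32,-13.5,0,0,-32,-13.5,0,0]
}}

```text
clock: 11.0
eef_pos: [497.8, 16.4, 93.5]
eef_rot: [-3.107, -0.005, 1.462]
wrist_force: [0.4, 0.6, 0.3]
finger_gap: 71.3
```

Emit:
{"name": "drive_tool", "arguments": {
  "motion": [-32,-13,10,0,-30,-13,15,0,-10,-3,15,0,0,0,0,0]
}}

```text
clock: 11.33
eef_pos: [455.4, -58.7, 53.8]
eef_rot: [-3.111, -0.004, 1.458]
wrist_force: [1.3, -0.2, 0.3]
finger_gap: 71.4
```

```bash
cat >> h.py <<'E'
def discs(i,im,z,amin=800,rows=315,smax=70):
    s=cv2.cvtColor(im,cv2.COLOR_BGR2HSV)[:,:,1]
    m=cv2.morphologyEx((s<smax).astype(np.uint8)*255,cv2.MORPH_CLOSE,np.ones((9,9))); m[rows:]=0
    for k in blobs(m,amin):
        b=cv2.boundingRect(k); c=(b[0]+b[2]/2,b[1]+b[3]/2); print("box",b,"->",np.round(ray(i,*c,z),1))
E
python3 - <<'E'
from h import *
st();go(459.5,-53,25,1.46)
i,im=snap("wrist","w8"); print(proj(i,(459.5,-53,14))); discs(i,im,12)
E
```

```text
11.33 [455.4 -58.7  53.8] [-3.111 -0.004  1.458] [ 1.3 -0.2  0.3] 71.4 [-0.21  0.32  1.9   0.    0.96 -0.1 ]
tool shift [ 6.   4.3 28.7] norm 29.6 turn -0.002
(np.float64(327.35192466974854), np.float64(260.9237664166758))
box (399, 277, 59, 38) -> [512.1 -78.9  12. ]
box (179, 276, 59, 39) -> [391.8 -66.5  12. ]
box (560, 264, 80, 51) -> [603.1 -84.5  12. ]
box (285, 215, 86, 86) -> [459.9 -52.   12. ]
box (489, 0, 151, 25) -> [582.3  54.4  12. ]
box (291, 0, 86, 96) -> [474.   51.8  12. ]
box (0, 0, 128, 62) -> [344.4  75.   12. ]
```

View pics/w8.png

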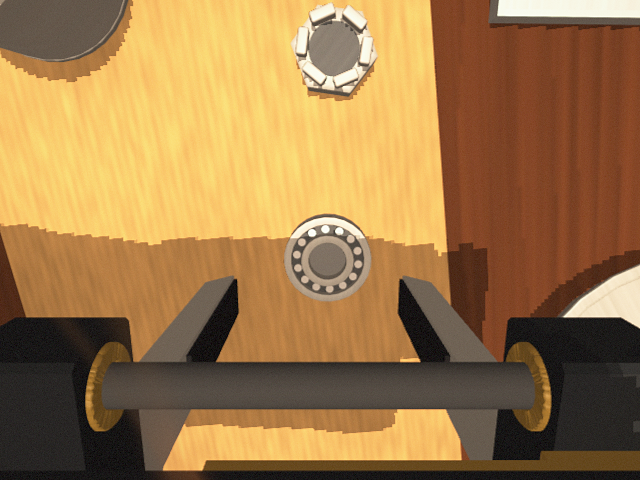

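Small bearing is at (328,258). Castle nut is at (334,50), with a bottom flat facing the viewer and corners facing ±tool y, so it needs a turn of about 30° for its grasp.

Emit:
{"name": "drive_tool", "arguments": {
  "motion": [4,3,12,0,2,2,12,0,0,0,12,0,0,0,6,0,0,0,2,0]
}}

```text
clock: 11.8
eef_pos: [465.4, -49.2, 11.9]
eef_rot: [-3.118, -0.004, 1.461]
wrist_force: [-0.1, -0.3, 0.1]
finger_gap: 71.4
```

Run:
```python
from h import *
st();go(460,-52.3,4.5,1.46)
```

```text
11.8 [465.4 -49.2  11.9] [-3.118 -0.004  1.461] [-0.1 -0.3  0.1] 71.4 [-0.18  0.4   1.9   0.    0.86 -0.08]
tool shift [-3.7 -4.8  7.5] norm 9.7 turn 0.001
```

Emit:
{"name": "drive_tool", "arguments": {
  "motion": [-3,-4,4,0,0,0,3,0]
}}

```text
clock: 11.97
eef_pos: [461.4, -50.9, 4.9]
eef_rot: [-3.119, -0.004, 1.462]
wrist_force: [0.5, 0.5, -0.1]
finger_gap: 71.4
```

Emit:
{"name": "drive_tool", "arguments": {
  "motion": [0,0,0,0,0,0,0,0,0,0,0,0],
  "jaw": 1,
  "grip_force": 20
}}

```text
clock: 12.22
eef_pos: [461.5, -50.9, 5.2]
eef_rot: [-3.119, -0.004, 1.462]
wrist_force: [0.4, 0.2, 0.4]
finger_gap: 54.8
```

Emit:
{"name": "drive_tool", "arguments": {
  "motion": [0,0,0,0,0,0,0,0]
}}

```text
clock: 12.38
eef_pos: [461.8, -51.0, 5.8]
eef_rot: [-3.12, -0.004, 1.462]
wrist_force: [-0.2, -0.6, -1.3]
finger_gap: 46.1
```

Emit:
{"name": "drive_tool", "arguments": {
  "motion": [0,0,-10,0,0,0,-20,0,0,0,-25,0,0,0,0,0]
}}

```text
clock: 12.72
eef_pos: [462.4, -51.3, 64.1]
eef_rot: [-3.118, -0.004, 1.462]
wrist_force: [0.7, -1.4, -0.8]
finger_gap: 46.3
```

Run:
```python
from h import *
st();go(627,182,70,1.463)
```

```text
12.72 [462.4 -51.3  64.1] [-3.118 -0.004  1.462] [ 0.7 -1.4 -0.8] 46.3 [-0.19  0.31  1.88  0.    0.98 -0.08]
tool shift [249.8 138.1  -8.2] norm 285.6 turn -0.001
```

Emit:
{"name": "drive_tool", "arguments": {
  "motion": [29,16,-2,0,29,16,-2,0,29,16,-2,0,29,16,-2,0,29,16,-2,0,29,16,0,0,29,16,0,0,24,13,0,0]
}}

```text
clock: 13.38
eef_pos: [616.7, 166.2, 77.8]
eef_rot: [-3.123, -0.004, 1.454]
wrist_force: [-0.4, -0.7, -0.7]
finger_gap: 46.2
```

Emit:
{"name": "drive_tool", "arguments": {
  "motion": [15,8,0,0,0,0,0,0]
}}

```text
clock: 13.55
eef_pos: [628.0, 185.2, 77.5]
eef_rot: [-3.123, -0.005, 1.458]
wrist_force: [-0.8, -0.6, -1.1]
finger_gap: 46.0
```

Run:
```python
from h import *
st();go(627,182,40,1.463)
i,im=snap("wrist","w9")
```

```text
13.55 [628.  185.2  77.5] [-3.123 -0.005  1.458] [-0.8 -0.6 -1.1] 46.0 [0.23 0.66 1.3  0.01 1.2  0.34]
tool shift [-3.5  0.  37.5] norm 37.6 turn -0.005
```

View pics/w9.png

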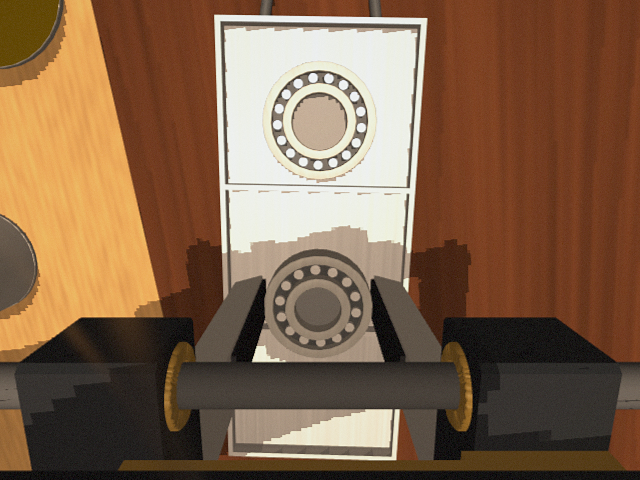

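The large bearing lies flat in the handle-end bay at (320,121). The middle bay's dividers are at rows 190 and about 330, which fits the target.

Emit:
{"name": "drive_tool", "arguments": {
  "motion": [-3,0,18,0,0,0,18,0,0,0,14,0,0,0,9,0,0,0,0,0]
}}

```text
clock: 14.02
eef_pos: [624.5, 178.0, 17.4]
eef_rot: [-3.123, -0.004, 1.456]
wrist_force: [-0.5, -0.3, -2.0]
finger_gap: 46.1
```

Run:
```python
from h import *
st();go(627,182,9,1.463)
i=json.load(open("pics/w9.json")); print(ray(i,318,258,12))
```

```text
14.02 [624.5 178.   17.4] [-3.123 -0.004  1.456] [-0.5 -0.3 -2. ] 46.1 [0.22 0.72 1.35 0.01 1.08 0.33]
tool shift [4.2 2.2 8.4] norm 9.6 turn -0.007
[626.5494913 186.3042219  12.       ]
```

Emit:
{"name": "drive_tool", "arguments": {
  "motion": [4,2,4,0,0,0,3,0]
}}

```text
clock: 14.18
eef_pos: [627.2, 181.2, 11.5]
eef_rot: [-3.124, -0.004, 1.455]
wrist_force: [-1.5, 0.0, -0.2]
finger_gap: 46.3
```

Emit:
{"name": "drive_tool", "arguments": {
  "motion": [0,0,2,0]
}}

```text
clock: 14.27
eef_pos: [627.5, 181.1, 9.8]
eef_rot: [-3.125, -0.004, 1.455]
wrist_force: [0.3, -0.6, -0.9]
finger_gap: 46.2
```

Emit:
{"name": "drive_tool", "arguments": {
  "motion": [0,0,1.5,0]
}}

```text
clock: 14.35
eef_pos: [627.7, 181.1, 8.7]
eef_rot: [-3.125, -0.004, 1.455]
wrist_force: [-0.9, -0.0, 3.8]
finger_gap: 46.4
```

Emit:
{"name": "drive_tool", "arguments": {
  "motion": [0,0,0,0,0,0,0,0,0,0,0,0],
  "jaw": 0.36
}}

```text
clock: 14.6
eef_pos: [628.2, 181.3, 9.8]
eef_rot: [-3.127, -0.005, 1.455]
wrist_force: [0.4, -0.1, 0.1]
finger_gap: 59.3
```

Emit:
{"name": "drive_tool", "arguments": {
  "motion": [0,0,-20,0,0,0,-30,0,0,0,-30,0,0,0,-5,0]
}}

```text
clock: 14.93
eef_pos: [628.4, 180.5, 96.2]
eef_rot: [-3.123, -0.004, 1.455]
wrist_force: [0.7, 0.6, 0.5]
finger_gap: 60.2
```

Run:
```python
from h import *
st();go(474,51,90,1.46)
i=json.load(open("pics/w8.json"))
# nut hex corners seen, at z=19 (upper hex edge)
P={k:ray(i,*q,10) for k,q in dict(r=(376,53),l=(293,48),br=(350,97),bl=(308,92)).items()}
for k in P: print(k,np.round(P[k],1))
d=P["br"]-P["bl"]; print("flat edge angle",np.arctan2(d[1],d[0])); d=P["r"]-P["l"]; print("corner diag angle",np.arctan2(d[1],d[0]))
```

```text
14.93 [628.4 180.5  96.2] [-3.123 -0.004  1.455] [0.7 0.6 0.5] 60.2 [0.22 0.64 1.29 0.01 1.23 0.33]
tool shift [-146.5 -138.3    8.2] norm 201.6 turn -0.005
r [494.1  47.6  10. ]
l [454.2  54.6  10. ]
br [479.6  28.8  10. ]
bl [459.1  33.6  10. ]
flat edge angle -0.2280136154944538
corner diag angle -0.1742249047337272
```

Emit:
{"name": "drive_tool", "arguments": {
  "motion": [-25,-24,0,0,-25,-24,0,0,-25,-24,0,0,-25,-24,0,0,-25,-24,0,0,-12,-12,0,-0.11,0,0,10,-0.11,0,0,10,-0.11],
  "jaw": 0.4
}}

```text
clock: 15.6
eef_pos: [476.0, 55.7, 80.5]
eef_rot: [-3.137, -0.008, 1.795]
wrist_force: [-0.0, -1.5, -0.7]
finger_gap: 56.4
```

Emit:
{"name": "drive_tool", "arguments": {
  "motion": [0,0,5,-0.11,0,0,0,0]
}}

```text
clock: 15.77
eef_pos: [475.0, 55.2, 74.3]
eef_rot: [-3.137, -0.009, 1.915]
wrist_force: [0.4, 0.1, -0.4]
finger_gap: 56.4
```

Run:
```python
from h import *
st();go(474.5,50,40,1.89)
i,im=snap("wrist","w10"); print(proj(i,(474.5,50,10))); discs(i,im,10)
```

```text
15.77 [475.   55.2  74.3] [-3.137 -0.009  1.915] [ 0.4  0.1 -0.4] 56.4 [ 0.03  0.31  1.85  0.01  0.99 -0.31]
tool shift [-5.  -2.1 34.3] norm 34.7 turn 0.025
(np.float64(314.60539661373946), np.float64(268.29730611433763))
box (382, 276, 54, 39) -> [533.9  53.3  10. ]
box (201, 276, 54, 39) -> [430.9  16.1  10. ]
box (283, 232, 63, 73) -> [474.5  49.9  10. ]
box (435, 0, 205, 315) -> [570.4 153.3  10. ]
box (261, 0, 101, 31) -> [426.6 179.2  10. ]
box (0, 0, 193, 175) -> [328.4 105.9  10. ]
```

View pics/w10.png

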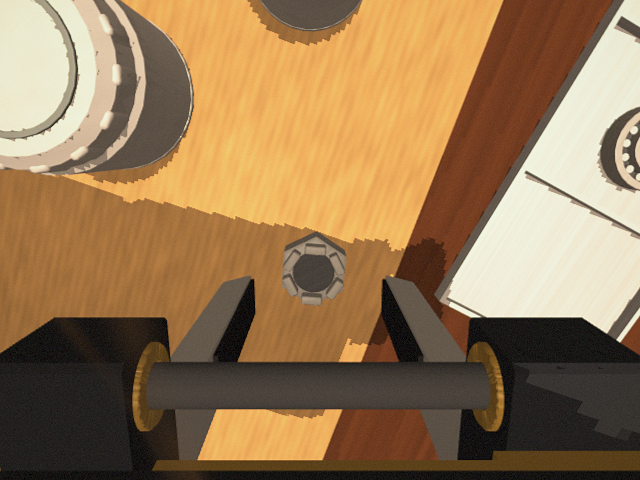

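Nut centre is at (314,268) with its flats facing the fingers. I'll go down.

Emit:
{"name": "drive_tool", "arguments": {
  "motion": [-3,-1,16,0,-2,-1,16,0,0,0,16,0,0,0,10,0,0,0,0,0]
}}

```text
clock: 16.23
eef_pos: [476.9, 50.6, 17.2]
eef_rot: [3.141, -0.007, 1.888]
wrist_force: [0.4, -0.5, -0.2]
finger_gap: 56.3
```

Run:
```python
from h import *
st();go(474.5,50,5,1.89)
```

```text
16.23 [476.9  50.6  17.2] [ 3.141 -0.007  1.888] [ 0.4 -0.5 -0.2] 56.3 [ 0.03  0.4   1.88  0.01  0.86 -0.3 ]
tool shift [ 0.1 -2.5 12.2] norm 12.4 turn -0.002
```

Emit:
{"name": "drive_tool", "arguments": {
  "motion": [0,-2,7,0,0,0,4,0]
}}

```text
clock: 16.4
eef_pos: [475.7, 50.3, 6.8]
eef_rot: [3.139, -0.007, 1.885]
wrist_force: [0.2, -0.2, 0.7]
finger_gap: 56.5
```

Emit:
{"name": "drive_tool", "arguments": {
  "motion": [0,0,0,0,0,0,0,0,0,0,0,0,0,0,0,0],
  "jaw": 1
}}

```text
clock: 16.73
eef_pos: [476.2, 50.4, 7.6]
eef_rot: [3.138, -0.006, 1.884]
wrist_force: [1.3, -0.5, -1.8]
finger_gap: 35.8
```

Emit:
{"name": "drive_tool", "arguments": {
  "motion": [0,0,-10,0,0,0,-20,0,0,0,-25,0,0,0,0,0]
}}

```text
clock: 17.07
eef_pos: [475.7, 50.0, 66.3]
eef_rot: [3.14, -0.007, 1.883]
wrist_force: [0.8, 0.3, -0.7]
finger_gap: 35.8
```

Run:
```python
from h import *
st();go(617.5,94,70,1.46)
```

```text
17.07 [475.7  50.   66.3] [ 3.14  -0.007  1.883] [ 0.8  0.3 -0.7] 35.8 [ 0.02  0.32  1.86  0.01  0.97 -0.29]
tool shift [ -1.7 148.5  -3.4] norm 148.5 turn 0.423
```

Emit:
{"name": "drive_tool", "arguments": {
  "motion": [0,32,-2,0,0,32,-2,0,0,32,-2,0,0,30,-2,0,0,22,0,0.105,0,0,0,0.105,0,0,0,0.105,0,0,0,0.105]
}}

```text
clock: 17.73
eef_pos: [621.6, 97.9, 77.2]
eef_rot: [3.141, -0.008, 1.45]
wrist_force: [0.2, -0.5, -2.1]
finger_gap: 35.8
```

Run:
```python
from h import *
st();go(617.5,94,40,1.463);go(617.5,94,14,1.463)
i,im=snap("wrist","w11")
```

```text
17.73 [621.6  97.9  77.2] [ 3.141 -0.008  1.45 ] [ 0.2 -0.5 -2.1] 35.8 [0.09 0.6  1.41 0.01 1.14 0.21]
tool shift [-4.6 -3.6 37.1] norm 37.6 turn -0.013
tool shift [-4.8 -3.7 63.1] norm 63.4 turn -0.013
```

View pics/w11.png

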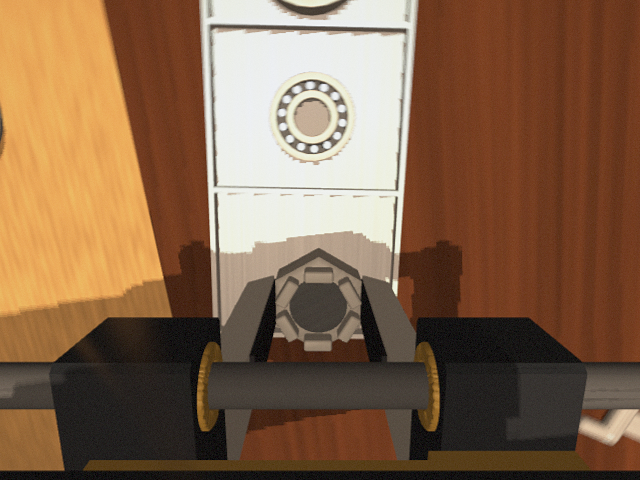

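The small bearing lies centred in the middle bay at (312,118). The third bay spans rows 192 to 335, with its centre near (308,262).

Run:
```python
from h import *
i=json.load(open("pics/w11.json")); print(ray(i,308,261,12), ray(i,217,194,12),ray(i,398,194,12),ray(i,392,335,12))
```

```text
[615.30418473  97.93164894  12.        ] [568.34785444 143.7830027   12.        ] [671.67427585 131.29245403  12.        ] [661.12155446  44.4896625   12.        ]
```

Emit:
{"name": "drive_tool", "arguments": {
  "motion": [-2,-2,16,0,-1,-2,16,0,0,0,16,0,0,0,8,0,0,0,0,0]
}}

```text
clock: 18.2
eef_pos: [617.1, 95.7, 20.3]
eef_rot: [3.139, -0.008, 1.451]
wrist_force: [-0.2, 0.5, -2.0]
finger_gap: 35.6
```

Run:
```python
from h import *
st();go(618,95,11,1.463)
```

```text
18.2 [617.1  95.7  20.3] [ 3.139 -0.008  1.451] [-0.2  0.5 -2. ] 35.6 [0.09 0.66 1.45 0.01 1.03 0.21]
tool shift [-0.6  1.   9.3] norm 9.4 turn -0.012
```

Emit:
{"name": "drive_tool", "arguments": {
  "motion": [0,0,4,0,0,0,3,0]
}}

```text
clock: 18.37
eef_pos: [617.5, 95.8, 14.1]
eef_rot: [3.139, -0.008, 1.453]
wrist_force: [1.2, -0.4, -0.3]
finger_gap: 35.8
```

Emit:
{"name": "drive_tool", "arguments": {
  "motion": [0,0,2,0]
}}

```text
clock: 18.45
eef_pos: [617.8, 95.8, 12.4]
eef_rot: [3.138, -0.008, 1.454]
wrist_force: [-1.4, 0.4, -1.5]
finger_gap: 35.9
```

Emit:
{"name": "drive_tool", "arguments": {
  "motion": [0,0,1.5,0]
}}

```text
clock: 18.53
eef_pos: [618.0, 95.9, 11.2]
eef_rot: [3.137, -0.008, 1.454]
wrist_force: [0.0, 0.3, -1.8]
finger_gap: 35.9
```

Emit:
{"name": "drive_tool", "arguments": {
  "motion": [0,0,1.5,0]
}}

```text
clock: 18.62
eef_pos: [618.3, 95.9, 10.4]
eef_rot: [3.137, -0.009, 1.455]
wrist_force: [-12.8, -1.8, 21.7]
finger_gap: 35.7
```

Emit:
{"name": "drive_tool", "arguments": {
  "motion": [0,0,1,0]
}}

```text
clock: 18.7
eef_pos: [618.3, 95.9, 10.4]
eef_rot: [3.137, -0.008, 1.455]
wrist_force: [-9.3, -2.1, 13.3]
finger_gap: 36.2
```

Emit:
{"name": "drive_tool", "arguments": {
  "motion": [0,0,-0.5,0,0,0,0,0,0,0,0,0],
  "jaw": 0.43
}}

```text
clock: 18.95
eef_pos: [619.1, 96.1, 12.5]
eef_rot: [3.134, -0.009, 1.455]
wrist_force: [0.1, -0.6, 0.4]
finger_gap: 51.8
```

Emit:
{"name": "drive_tool", "arguments": {
  "motion": [0,0,-20,0,0,0,-30,0,0,0,-30,0,0,0,-30,0,0,0,-30,0,0,0,-10,0,0,0,0,0]
}}

```text
clock: 19.53
eef_pos: [617.3, 94.7, 167.7]
eef_rot: [3.136, -0.009, 1.455]
wrist_force: [1.2, 0.0, -0.6]
finger_gap: 53.4
```

Run:
```python
from h import *
st();go(430,170,165,0.86)
```

```text
19.53 [617.3  94.7 167.7] [ 3.136 -0.009  1.455] [ 1.2  0.  -0.6] 53.4 [0.09 0.49 1.34 0.01 1.3  0.2 ]
tool shift [  53.2 -194.8    2.1] norm 201.9 turn 0.595
```

Emit:
{"name": "drive_tool", "arguments": {
  "motion": [10,-33,0,0,10,-33,0,0,10,-33,0,0,10,-33,0,0,10,-33,0,0,8,-24,0,0,0,-10,0,0.12,0,0,0,0.12],
  "jaw": 0
}}

```text
clock: 20.2
eef_pos: [414.3, 176.3, 154.0]
eef_rot: [-3.135, -0.003, 1.21]
wrist_force: [0.3, -0.1, 0.1]
finger_gap: 93.5
```

Emit:
{"name": "drive_tool", "arguments": {
  "motion": [0,0,0,0.12,0,0,0,0.12,0,0,0,0.12,0,0,0,0]
}}

```text
clock: 20.53
eef_pos: [410.9, 176.4, 148.3]
eef_rot: [-3.131, 0.006, 0.829]
wrist_force: [0.6, 0.3, -0.3]
finger_gap: 93.8
```

Run:
```python
from h import *
st();go(414,202,120,0.86)
i,im=snap("wrist","w12"); print(proj(i,(414,202,70))); discs(i,im,60)
```

```text
20.53 [410.9 176.4 148.3] [-3.131  0.006  0.829] [ 0.6  0.3 -0.3] 93.8 [0.32 0.14 1.86 0.01 1.15 1.06]
tool shift [ 21.1 -14.8  28.3] norm 38.3 turn -0.031
(np.float64(296.12134630286414), np.float64(218.9164077572215))
box (424, 276, 66, 39) -> [455.9  91.6  60. ]
box (78, 269, 135, 46) -> [304.2 232.7  60. ]
box (247, 155, 100, 105) -> [417.7 206.1  60. ]
box (106, 122, 48, 47) -> [368.2 303.3  60. ]
box (432, 0, 208, 224) -> [562.7 151.7  60. ]
```

View pics/w12.png

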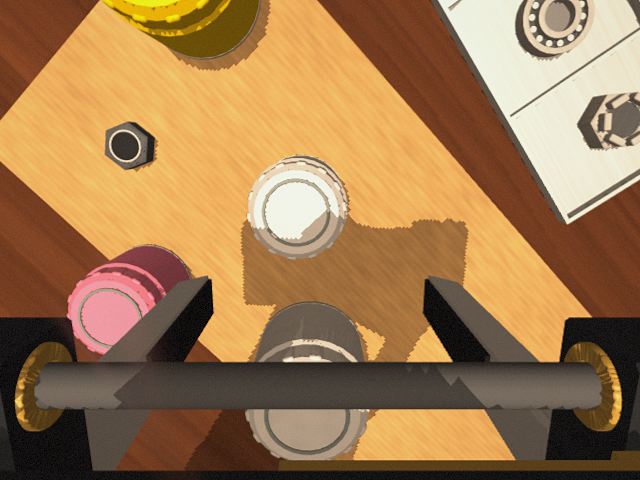

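The small white filter's dome is centred at (295,212). The pink and big white filters are clear of the jaw line. The castle nut lies flat in the last bay at (620,122).

Run:
```python
from h import *
i=json.load(open("pics/w12.json")); p=ray(i,295,212,69); print(p, ray(i,297,209,58))
go(p[0],p[1],90,0.86)
```

```text
[416.26782497 205.51202631  69.        ] [416.7855439  205.20319962  58.        ]
tool shift [ 25.6 -14.9  58.2] norm 65.3 turn -0.024
```

Emit:
{"name": "drive_tool", "arguments": {
  "motion": [13,-7.5,0,-0.02,13,-7.5,0,0,0,0,15,0,0,0,20,0,0,0,15,0,0,0,0,0]
}}

```text
clock: 21.08
eef_pos: [415.4, 206.6, 92.4]
eef_rot: [-3.129, 0.009, 0.887]
wrist_force: [0.1, -0.7, -0.3]
finger_gap: 93.6
```

Run:
```python
from h import *
st();go(416.5,205.3,18,0.86); i,im=snap("wrist","w13"); print(proj(i,(416.3,205.4,69)))
```

```text
21.08 [415.4 206.6  92.4] [-3.129  0.009  0.887] [ 0.1 -0.7 -0.3] 93.6 [0.38 0.25 1.87 0.01 1.03 1.06]
tool shift [ 0.3  2.6 74.3] norm 74.4 turn 0.027
(np.float64(323.0901124234085), np.float64(280.83097903948294))
```

View pics/w13.png

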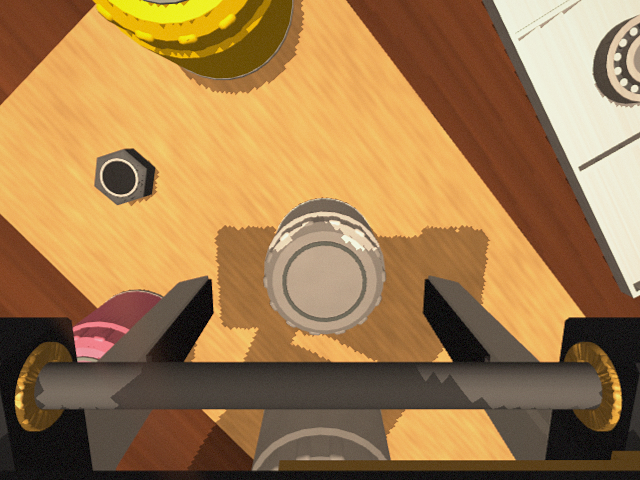

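The filter dome is at (324,281), as predicted. I'll go down and grip.

Emit:
{"name": "drive_tool", "arguments": {
  "motion": [0,1.5,15,0,0,1,20,0,0,0,20,0,0,0,12,0,0,0,4,0]
}}

```text
clock: 21.55
eef_pos: [419.6, 205.9, 24.3]
eef_rot: [-3.133, 0.002, 0.9]
wrist_force: [0.1, 0.6, 0.2]
finger_gap: 93.7
```

Emit:
{"name": "drive_tool", "arguments": {
  "motion": [0,0,0,0,0,0,0,0,0,0,0,0,0,0,0,0,0,0,0,0,0,0,0,0],
  "jaw": 1,
  "grip_force": 20
}}

```text
clock: 22.05
eef_pos: [421.2, 206.5, 27.7]
eef_rot: [-3.134, -0.001, 0.904]
wrist_force: [0.1, -0.4, -2.9]
finger_gap: 64.8
```

Emit:
{"name": "drive_tool", "arguments": {
  "motion": [0,0,-10,0,0,0,-20,0,0,0,-20,0,0,0,-20,0,0,0,-20,0,0,0,-15,0,0,0,0,0]
}}

```text
clock: 22.63
eef_pos: [420.5, 205.3, 140.8]
eef_rot: [-3.133, 0.001, 0.905]
wrist_force: [0.6, 0.3, -1.6]
finger_gap: 64.9
```

Run:
```python
from h import *
st();go(640,-116,110,1.46); i,im=snap("wrist","w14")
```

```text
22.63 [420.5 205.3 140.8] [-3.133e+00  1.000e-03  9.050e-01] [ 0.6  0.3 -1.6] 64.9 [0.37 0.19 1.82 0.01 1.14 1.04]
tool shift [-116.9  371.4   27.9] norm 390.3 turn -0.555
```

Emit:
{"name": "drive_tool", "arguments": {
  "motion": [-11,34,0,0,-11,34,0,0,-11,34,0,0,-11,34,0,0,-11,34,0,0,-11,34,0,0,-11,34,0,0,-11,34,0,0]
}}

```text
clock: 23.35
eef_pos: [579.9, -37.4, 128.8]
eef_rot: [-3.124, 0.007, 0.915]
wrist_force: [0.5, 0.5, -2.6]
finger_gap: 65.0
```

Emit:
{"name": "drive_tool", "arguments": {
  "motion": [-11,34,0,0,-10,33,0,-0.11,0,0,0,-0.11,0,0,0,-0.11,0,0,0,-0.11,0,0,0,-0.11,0,0,0,0]
}}

```text
clock: 23.93
eef_pos: [619.7, -105.9, 114.0]
eef_rot: [-3.107, -0.005, 1.481]
wrist_force: [0.0, -0.4, -2.0]
finger_gap: 64.5
```

Run:
```python
from h import *
st();go(640,-116,75,1.46); i,im=snap("wrist","w15"); print(proj(i,(641,-143,24)),proj(i,(645,-180,32)))
```

```text
23.93 [ 619.7 -105.9  114. ] [-3.107 -0.005  1.481] [ 0.  -0.4 -2. ] 64.5 [-0.23  0.58  1.35 -0.    1.25 -0.14]
tool shift [-8.4 22.5 38.2] norm 45.1 turn 0.021
(np.float64(359.87246504570857), np.float64(300.8622781332395)) (np.float64(370.25676653159513), np.float64(356.7733206914618))
```

View pics/w15.png

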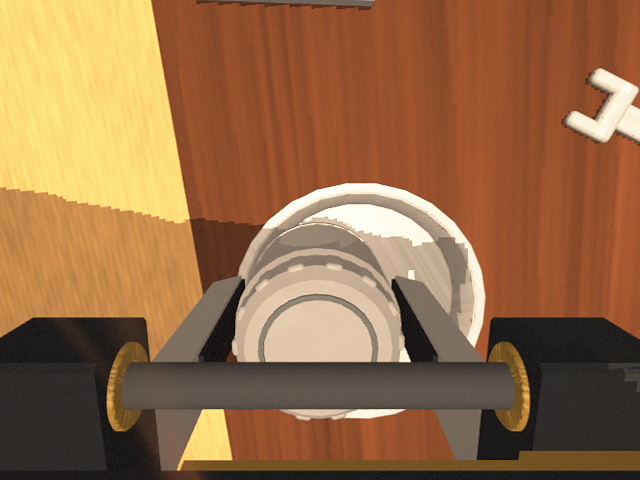

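The dish rim is centred near (360,305), and the held filter's dome is at (318,345).

Run:
```python
from h import *
i=json.load(open("pics/w15.json")); print("filter",ray(i,318,345,155),"dish",ray(i,360,305,24))
go(641,-115,80,1.46)
```

```text
filter [ 620.50249939 -108.54751152  155.        ] dish [ 640.89075726 -145.936297     24.        ]
tool shift [-7.2 23.5 33. ] norm 41.1 turn 0.015
```

Emit:
{"name": "drive_tool", "arguments": {
  "motion": [-4,11,0,0.01,-4,11,10,0,0,0,20,0,0,0,10,0,0,0,0,0]
}}

```text
clock: 24.4
eef_pos: [638.8, -115.2, 68.9]
eef_rot: [-3.103, -0.004, 1.444]
wrist_force: [-1.0, 0.7, -2.6]
finger_gap: 64.7
```

Run:
```python
from h import *
st();go(640,-116,33,1.46)
```

```text
24.4 [ 638.8 -115.2   68.9] [-3.103 -0.004  1.444] [-1.   0.7 -2.6] 64.7 [-0.23  0.67  1.31 -0.    1.2  -0.11]
tool shift [-0.8  2.6 35.9] norm 36.0 turn -0.016
```

Emit:
{"name": "drive_tool", "arguments": {
  "motion": [0,1,12,0,0,1,10,0,0,0,6,0,0,0,2,0]
}}

```text
clock: 24.73
eef_pos: [639.6, -114.7, 37.0]
eef_rot: [-3.103, -0.004, 1.44]
wrist_force: [-0.4, 0.5, -3.4]
finger_gap: 64.9
```

Emit:
{"name": "drive_tool", "arguments": {
  "motion": [0,0,2,0]
}}

```text
clock: 24.82
eef_pos: [639.5, -114.6, 34.8]
eef_rot: [-3.103, -0.004, 1.44]
wrist_force: [-0.3, 0.2, -2.6]
finger_gap: 65.1
```

Emit:
{"name": "drive_tool", "arguments": {
  "motion": [0,0,2,0]
}}

```text
clock: 24.9
eef_pos: [639.5, -114.6, 32.8]
eef_rot: [-3.103, -0.004, 1.44]
wrist_force: [-0.2, -0.8, -3.0]
finger_gap: 64.7
```

Emit:
{"name": "drive_tool", "arguments": {
  "motion": [0,0,1.5,0]
}}

```text
clock: 24.98
eef_pos: [639.5, -114.6, 31.3]
eef_rot: [-3.104, -0.004, 1.44]
wrist_force: [-0.1, -0.9, -3.2]
finger_gap: 64.7
```

Emit:
{"name": "drive_tool", "arguments": {
  "motion": [0,0,1,0]
}}

```text
clock: 25.07
eef_pos: [639.6, -114.6, 31.1]
eef_rot: [-3.104, -0.004, 1.439]
wrist_force: [-6.8, 1.3, 7.9]
finger_gap: 64.8
```

Emit:
{"name": "drive_tool", "arguments": {
  "motion": [0,0,0.5,0]
}}

```text
clock: 25.15
eef_pos: [639.7, -114.6, 31.2]
eef_rot: [-3.105, -0.003, 1.439]
wrist_force: [-0.8, -0.4, -2.0]
finger_gap: 64.8
```

Emit:
{"name": "drive_tool", "arguments": {
  "motion": [0,0,0,0,0,0,0,0,0,0,0,0,0,0,0,0],
  "jaw": 0.05
}}

```text
clock: 25.48
eef_pos: [640.8, -114.9, 32.9]
eef_rot: [-3.108, -0.003, 1.439]
wrist_force: [0.5, 0.3, 0.2]
finger_gap: 87.2
```

Emit:
{"name": "drive_tool", "arguments": {
  "motion": [0,0,-15,0,0,0,-25,0,0,0,-30,0,0,0,-30,0,0,0,-30,0,0,0,-30,0]
}}

```text
clock: 25.98
eef_pos: [643.7, -115.6, 191.8]
eef_rot: [-3.096, -0.004, 1.439]
wrist_force: [0.7, -0.2, 0.8]
finger_gap: 89.3
```

Emit:
{"name": "drive_tool", "arguments": {
  "motion": [-15,-35,0,0,-15,-35,0,0,-15,-35,0,0,-15,-35,0,0,-15,-35,0,0,-15,-35,0,0,0,0,0,0]
}}

```text
clock: 26.57
eef_pos: [420.4, -179.3, 208.4]
eef_rot: [-3.118, -0.0, 1.443]
wrist_force: [0.4, 0.9, 0.7]
finger_gap: 89.8
```

Run:
```python
from h import *
st(); a=snap("top","t2")[1][120:330,150:500]; b=snap("scene","s2")[1][170:370,180:530]
cv2.imwrite("pics/fin.png",np.vstack([cv2.resize(a,None,fx=1.45,fy=1.45),cv2.resize(b,None,fx=1.45,fy=1.45)]))
```

```text
26.57 [ 420.4 -179.3  208.4] [-3.118 -0.     1.443] [0.4 0.9 0.7] 89.8 [-0.48  0.1   1.75 -0.01  1.31 -0.35]
```

View pics/fin.png

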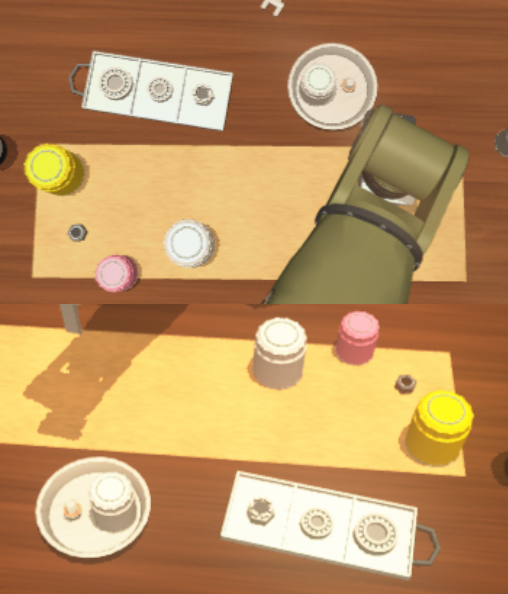

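Both final views agree. The tray holds large bearing, small bearing, castle nut from the handle end. The filter and plug stand in the dish, and the plain nut and other filters haven't moved.

```bash
python3 -c "
from cell import *
print(sign_off())"
```

```text
the job is handed in; nothing more can be done
None
```

Both kits are made up and the job is handed in, at about 27 s on the robot's clock.

- **Front hub tray, from the handle end:** large bearing, small bearing, castle nut, one to a bay. Each was lowered until the wrist force showed it on the bay floor, then released.
- **Oil change dish:** the drain plug and the small white filter stand upright, set down the same way.

**Last checks:** I took one top and one scene picture with the gripper clear. Both show the five parts in place, with the plain nut and the other filters where they were. The arm never went near the bottle or the spray can, though the last crops show only their edges, so I did not check either one closely.

**What was not perfect:**
- The wrist drifted up to about 2.5° off vertical during the moves, so the filter was released about 1.5° off upright. It stands upright in the last pictures.
- The dish centre differed by a few millimetres between views, within the room I left around both parts.
- Setting down the large bearing gave the highest wrist force I saw, about 39 N against the 120 N limit.
- I viewed 16 pictures, two past the budget of 14.

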